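# Feed two spools into the mending kit

## Robot

A 6-joint arm with a two-finger parallel gripper is mounted at the origin on a cart in front of the work surface, level with it; the furniture and walls round the work are solid. World frame = base frame: x ahead of the robot, y to its left, z up, the work surface at z = 0. Lengths are in m, angles in rad, forces in N, time in s.
With the tool pointing down it reaches from about 0.3 to 0.875 m from the base axis. Payload 6.4 kg.
Tool frame: the origin (TCP) lies on the centre line of the jaws, within the pads' length; the fingertips stand 25 mm ahead of it and the grasp point (between the pads) lies 6 mm ahead of it; z points along the fingers, y is the line along which they close (so a half turn about z gives the same grasp; the last joint's range is limited). The gripper opens to 85 mm and grips with 20 to 120 N. Pads are 22 mm wide; open, the fingers measure 114 mm over their backs; the gripper's body (76 mm by 85 mm) begins 54 mm behind the grasp point. The pads swing forward as they close: fully open they stand 13 mm farther back than shut.
Start: joints at [1.004, 0.181, 1.607, -0, 1.354, -0.206], TCP at [0.203, 0.538, 0.256] pointing down, gripper open.
Joint ranges: [-2.99, 2.99], [-0.89, 2.07], [0.3, 2.58], [-1.14, 4.28], [0, 2.63], [-3.12, 3.12]. Speed limits (rad/s): [2.57, 2.57, 3.01, 3.14, 3.14, 3.14].

## Interface

Orientations are given as a unit quaternion [w, x, y, z].
In Python, from bench import get_obs, camera, hand_in, spot_in gives the robot as it stands.
- The arm moves only by the shell command python3 -m jog 'ROWS'. ROWS is JSON, one flat list of numbers, 7 for each row, row after row: the shift along the tool's x, y, z in m, then the turn, a rotation vector about the tool's x, y, z in rad, then the closure, from 0 (fully open) to 1 (shut). A call has 1 to 20 rows; each row is the pose to reach, as a shift and turn from the pose commanded when the call began, along the tool's axes at that moment; what a row does not reach only later rows make up. A row lasts 1/8 s, in which the tool goes at most 62.5 mm and 10.7 degrees, less where a joint would pass 70% of its speed; a pose out of reach is approached as far as the arm can. A call with a gripper value outside its range is refused whole. The fingers move at their own pace and stop on an object; the grip force is fixed at half the most. Time passes only in rows, so rows that repeat a pose let the fingers close. It gives the time, the measured TCP pose, the force, the opening and the grip force at its end, in the units of the state.
- get_obs(): the state, without advancing time (a new reading comes with each control period).
- camera(name): name is "scene" or "top" or "wrist"; returns a dict with "frame" (384x512x3 uint8, red, green, blue), "mtx" (3x3 intrinsics, pixels), "extrinsics" (4x4, takes a point from camera to world coordinates). Camera axes: x right, y up, looking along -z (the intrinsics and any distortion apply to the point x, -y, -z); pixel columns grow to the right and rows downward; lengths in m; the calibration is good to about 2 mm. A picture is of the moment at which its call begins. There is no depth.
- hand_in(): hands the job in; it is judged then, once.
Trained networks look in a picture, given as the dict that the camera call returned (one of the last four; its "shot" number tells which), for a name from the list of things; names that differ only in an ending like _2 or _b are one class to them, and where a whole thing is asked for, a point or a joint stands for the part that bears it (a point fixed in the world has none). Each returns a list of dicts, best first, with "confidence" (0 to 1); they miss things now and then, are a little off and sometimes report something else, mostly with a low value. They report only what shows in the picture. A call takes as long as a camera call. They do not tell look-alikes from the thing itself.
- spot_in(picture, name): "xyz" ([x, y, z] in m, in world coordinates, good to about 4 mm: the middle of the surface that is visible of it).
The state is a dict: "time_s": time; "q": joint angles; "dq": joint speeds; "joint_efforts": joint torques, N m; "eef_pos": TCP position; "eef_rot": TCP orientation; "wrist_force": force on the tool from outside, world axes, zero at the start; "torque": the same for the moment, N m; "opening": opening from 0.0 (shut) to 1.0 (fully open); "grasp_force": force on a finger pad.
Only numpy, scipy, OpenCV 4.12 (cv2) and the standard library are available. Lean on these libraries where they do the work, as an engineer would, in place of code of your own. Each camera call takes 0.05 s, during which the arm holds its last target. There are 200 camera calls.

## Task

Add two thread spools to the mending kit, the tray under the feeder that holds the clothes peg, and none to the other tray. Work the feeder with the spring-centred toggle on its control box: each time push the toggle gently all the way over to that tray's side, hold it until a spool has rolled out, and let it spring back to the middle. Do not touch the feeder, the spools or the tray contents, and leave the loose things round about where they are.

Things in the scene. Friction and masses are not known exactly. Their poses are not given: they have to be found in the camera images.
- feeder: Thread-spool feeder, fixed to the table: two lanes side by side (+y is the left lane, -y the right) slope down toward -x, each over its own white open kit tray (110 x 88 mm, walls 48 mm) at the robot's side. 240 mm deep, 182 mm wide, top at 140 mm. Origin on the table: trays' centres at x = -45, y = +-47 mm, lanes' lower ends at x = -9 mm, 78 mm up; x away from the robot at yaw 0, y left, z up.
- control_box: Feeder's control box, fixed to the table: 95 (x) x 115 (y) x 45 mm, with a 2 mm metal plate on top and a steel bat-handled toggle standing upright on it. Origin: centre of its underside; z up, y is the line along which the toggle swings. More than 25 N on the box or its toggle would break it.
- slot (a point): Middle of the slot in the box's top plate, 47 mm above the table; the toggle's pivot is at this height. Its mount (toggle_mount) is clamped anywhere from 12 mm before to 12 mm past this point along the box's y: that offset is not reported, feel or see it. The lever reaches 75 mm above the pivot; round, 16 mm thick from 60 to 70 mm above the pivot, tapering to 10 mm at 20 mm.
- toggle (a joint): Toggle angle, rad: 0 upright (spring-centred), positive leaning to the box's +y, ends at +-0.36. The spring (1.1 N m/rad) takes about 6.5 N, 60 mm above the pivot, to reach the end. Leaning past about 0.3 to +y lowers the left lane's stop and raises a second stop that keeps back the next spool; to -y, the same in the right lane. At the middle the queue rolls on to the front stop.
- peg: Wooden clothes peg, 15 x 72 x 12 mm, lying in one of the two trays: that tray is the mending kit. Origin: centre of its underside.
- bearing: Ball bearing, 52 mm across, 16 mm high, lying in the other tray. Origin: centre of its underside.
- soap_bar: White soap bar, 39 x 87 x 24 mm, lying loose beside the control box. Origin: centre of its underside.
- cup: Small open pale dosing cup, 57 mm across, 49 mm high, standing loose near the control box. Origin: centre of its underside.
- thermostat: Small black thermostat with metal ears and two upright blades, 21 x 38 x 22 mm, loose behind the control box. Origin: centre of its underside.
- tape_measure: Yellow tape measure, 35 x 80 x 61 mm, standing loose to the left of the feeder. Origin: centre of its underside.
- pulley: Pale belt pulley, 63 mm across, 32 mm high, lying loose in front of the control box. Origin: centre of its underside.
- spool_left_1: White thread spool, 29 mm across, 42 mm long, number 1 from the front in the left lane, lying across it so that it rolls. Origin: centre of its end face on the +y side; z along its axle. A released spool rolls off the lane's lower end into the tray in about half a second.
- spool_left_2: White thread spool, 29 mm across, 42 mm long, number 2 from the front in the left lane, lying across it so that it rolls. Origin: centre of its end face on the +y side; z along its axle.
- spool_left_3: White thread spool, 29 mm across, 42 mm long, number 3 from the front in the left lane, lying across it so that it rolls. Origin: centre of its end face on the +y side; z along its axle.
- spool_right_1: White thread spool, 29 mm across, 42 mm long, number 1 from the front in the right lane, lying across it so that it rolls. Origin: centre of its end face on the +y side; z along its axle. A released spool rolls off the lane's lower end into the tray in about half a second.
- spool_right_2: White thread spool, 29 mm across, 42 mm long, number 2 from the front in the right lane, lying across it so that it rolls. Origin: centre of its end face on the +y side; z along its axle.
- spool_right_3: White thread spool, 29 mm across, 42 mm long, number 3 from the front in the right lane, lying across it so that it rolls. Origin: centre of its end face on the +y side; z along its axle.
Things that resemble listed ones, but are neither listed nor needed, are in the scene too. What is shaped like the spool_right_1 but pink is not meant.

How it is judged:
By the outcome, as a careful person would: the job done as asked, in the order asked, and still so for the second after the job is handed in, with the robot touching nothing.
It also fails if it takes over 51 s, if anything falls off the work surface, if the arm or the gripper's body presses on something with over 40 N, if the wrist force passes 120 N, or if a joint passes its speed limit or range.

## Working session

There is one attempt and no reset: what is moved stays moved. The work goes in short steps, Python scripts to look and compute and a shell command to move; the robot and the scene stay as the last step left them, time stands still between calls to the robot, and variables do not carry over. Pictures are saved under pics/ and viewed, at most 10 in all, crops included, and the job is handed in when it is done.

```bash
mkdir -p pics; python3 - <<'E'
from bench import *
import cv2,numpy as np
o=get_obs();print(o['time_s'],o['eef_pos'],o['eef_rot'],o['opening'])
fs=[]
for c in ['top','scene']:
    p=camera(c);fs.append(p);cv2.imwrite(f'pics/{c}0.png',p['frame'][...,::-1])
    for n in ['feeder','control_box','toggle','peg','bearing','soap_bar','cup','thermostat','pulley','spool_left_1']:
        try:print(c,n,[(np.round(d['xyz'],3).tolist(),round(d['confidence'],2)) for d in spot_in(p,n)[:4]])
        except Exception as e:print(n,e)
E
```

```text
0.0 [0.2026901  0.53753058 0.25539166] [-3.45293698e-04  1.79449641e-01  9.83766747e-01 -8.33287702e-04] 1.0011084458097095
top feeder [([0.58, 0.05, 0.049], 0.84)]
top control_box [([0.516, -0.195, 0.043], 0.8)]
top toggle []
top peg [([0.534, 0.096, 0.018], 0.53)]
top bearing [([0.532, 0.005, 0.027], 0.62), ([0.508, -0.199, 0.121], 0.23)]
top soap_bar [([0.557, -0.314, 0.025], 0.58)]
top cup [([0.634, -0.268, 0.016], 0.91)]
top thermostat [([0.59, -0.158, 0.003], 0.65)]
top pulley [([0.417, -0.248, 0.024], 0.74)]
top spool_left_1 [([0.615, 0.096, 0.114], 0.79), ([0.642, 0.095, 0.118], 0.54), ([0.667, 0.092, 0.124], 0.46), ([0.559, -0.312, 0.025], 0.32)]
scene feeder [([0.584, 0.058, 0.043], 0.65)]
scene control_box [([0.504, -0.174, 0.046], 0.71)]
scene toggle [([0.509, -0.196, 0.104], 0.52)]
scene peg [([0.551, 0.224, 0.048], 0.46)]
scene bearing [([0.534, 0.002, 0.018], 0.57)]
scene soap_bar [([0.557, -0.322, 0.023], 0.69), ([0.641, 0.094, 0.12], 0.44)]
scene cup [([0.626, -0.263, 0.033], 0.52)]
scene thermostat [([0.588, -0.16, 0.012], 0.43)]
scene pulley [([0.413, -0.235, 0.016], 0.9)]
scene spool_left_1 [([0.669, 0.088, 0.128], 0.61), ([0.611, 0.098, 0.111], 0.55), ([0.643, 0.095, 0.121], 0.45)]
```

```bash
python3 -c "
import cv2
a=cv2.imread('pics/top0.png');b=cv2.imread('pics/scene0.png')
cv2.imwrite('pics/t1.png',cv2.resize(a,(800,600),interpolation=3));cv2.imwrite('pics/s1.png',cv2.resize(b,(800,600),interpolation=3))"
```

```text
(no output)
```

View pics/t1.png

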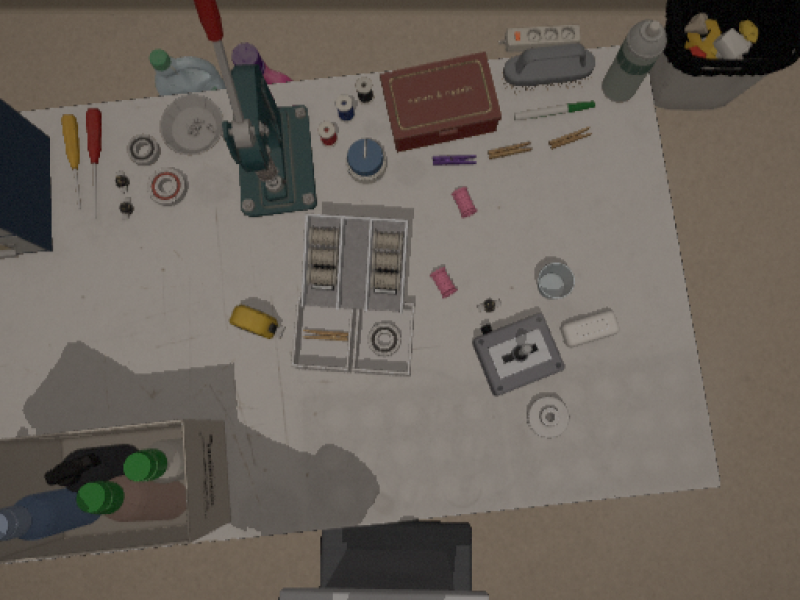

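View pics/s1.png

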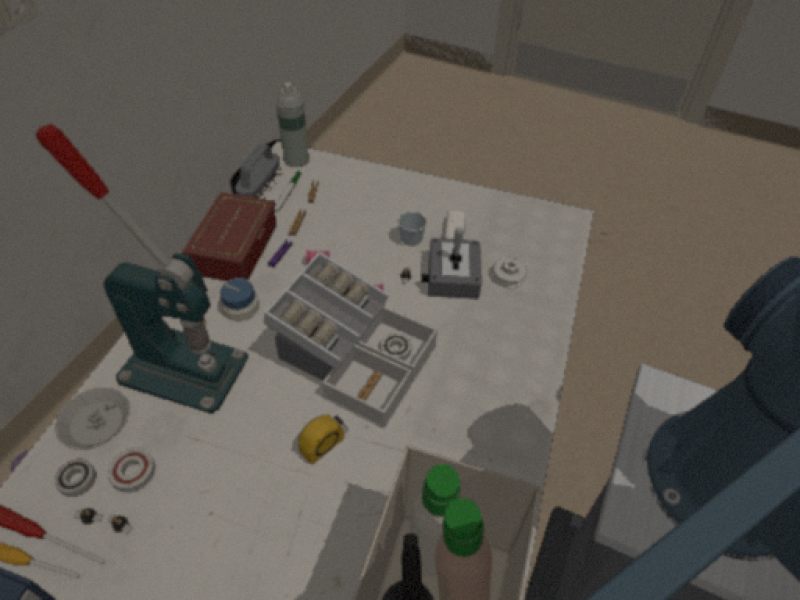

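The kit is the left tray: the peg is at (326,335) in the top view and the bearing is in the right tray at (385,338). The box is at (518,350), yawed slightly, with the toggle around (520,345). Next I'll measure the box and toggle more closely.

```bash
cat > h.py <<'E'
import numpy as np,cv2
def ray(p,u,v):
    E=np.array(p['extrinsics']);K=np.array(p['mtx'])
    d=np.linalg.inv(K)@[u,v,1]; d=E[:3,:3]@(d*[1,-1,-1]); return E[:3,3],d
def at(p,u,v,z):
    o,d=ray(p,u,v); return o+d*(z-o[2])/d[2]
def proj(p,X):
    E=np.array(p['extrinsics']);c=E[:3,:3].T@(np.array(X)-E[:3,3]);c=c*[1,-1,-1];q=np.array(p['mtx'])@c;return q[:2]/q[2]
E
python3 - <<'E'
from bench import *;from h import *
p=camera('top');s=camera('scene')
np.save('pics/t.npy',p,allow_pickle=True);np.save('pics/s.npy',s,allow_pickle=True)
a=p['frame'][190:260,295:385,::-1];b=s['frame'][135:200,265:335,::-1]
A=cv2.resize(a,None,fx=6,fy=6,interpolation=2);B=cv2.resize(b,None,fx=6,fy=6,interpolation=2)
cv2.imwrite('pics/a.png',A);cv2.imwrite('pics/b.png',B)
print(A.shape,B.shape,p['mtx'],p['extrinsics'][:3])
E
```

```text
(420, 540, 3) (390, 420, 3) [[467.26313846   0.         256.51826112]
 [  0.         467.26313846 194.6684056 ]
 [  0.           0.           1.        ]] [[ 0.016354    0.98675253 -0.16140631  0.4019124 ]
 [-0.99962409  0.01258291 -0.02435863 -0.04672431]
 [-0.02200498  0.161744    0.98658738  1.16118065]]
```

View pics/a.png

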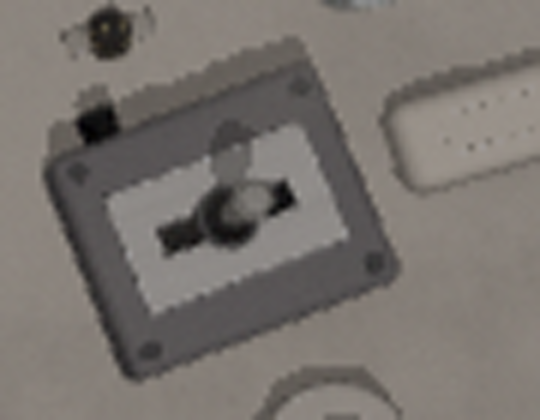

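View pics/b.png

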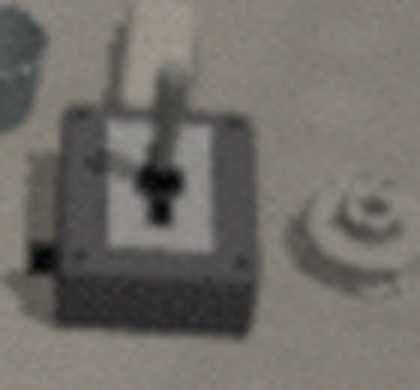

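In the top crop the box-top screws are at (78,175), (301,88), (376,262) and (150,350). The plate slot runs from (160,243) to (296,190), the toggle boot is at about (228,217) and the lever tip at about (255,202).

```bash
python3 - <<'E'
from h import *
p=np.load('pics/t.npy',allow_pickle=True).item();s=np.load('pics/s.npy',allow_pickle=True).item()
f=lambda u,v,z:at(p,295+(u+.5)/6-.5,190+(v+.5)/6-.5,z)
g=lambda u,v,z:at(s,265+(u+.5)/6-.5,135+(v+.5)/6-.5,z)
S=[f(*c,.045) for c in [(78,175),(301,88),(376,262),(150,350)]]
c=sum(S)/4; d=(S[0]-S[1]+S[3]-S[2]);d/=np.linalg.norm(d);e=np.array([d[1],-d[0],0])
print('ctr',c,'yhat',d,'yaw',np.degrees(np.arctan2(-d[0],d[1])),np.linalg.norm(S[0]-S[1]),np.linalg.norm(S[1]-S[2]))
for n,q in dict(slotL=f(160,243,.047),slotR=f(296,190,.047),boot=f(228,217,.05),tip=f(255,202,.12),sctr=sum(g(*k,.045) for k in[(83,114),(234,122),(80,255),(242,262)])/4,sboot=g(158,182,.052),stip=g(175,75,.118)).items(): print(n,q,'x,y in box',(q-c)@e*1e3,(q-c)@d*1e3)
from bench import get_obs
from scipy.spatial.transform import Rotation as R
o=get_obs();r=R.from_quat(np.array(o['eef_rot'])[[1,2,3,0]])
print(o['time_s'],r.as_matrix().round(4).tolist())
for off in (0,-.05):
  t=c+d*off;print(off,r.inv().apply(np.r_[t[:2],.2]-o['eef_pos']))
E
```

```text
ctr [ 0.51118347 -0.20125602  0.045     ] yhat [-0.37522535  0.92693362  0.        ] yaw 22.03824172644565 0.09624591680910607 0.07494525737351303
slotL [ 0.50075761 -0.17469816  0.047     ] x,y in box 0.30110155417271967 28.5294205194763
slotR [ 0.52262422 -0.22872093  0.047     ] x,y in box 0.2992878886185369 -29.751007220082553
boot [ 0.51118597 -0.20126349  0.05      ] x,y in box -0.00048668554035991447 -0.007863472797914245
tip [ 0.51002832 -0.20157327  0.12      ] x,y in box -1.1897884412512396 0.13937310494946342
sctr [ 0.51185823 -0.2035563   0.045     ] x,y in box -0.2376682851930258 -2.3853976404577417
sboot [ 0.51163746 -0.19915996  0.052     ] x,y in box 1.207316132268869 1.7725583817328745
stip [ 0.51136432 -0.20360819  0.118     ] x,y in box -0.7149554747355377 -2.248171518003656
1.2 [[-0.9356, 0.353, -0.0], [0.353, 0.9356, -0.0], [-0.0, -0.0, -1.0]]
0 [-0.54931386 -0.58283978  0.05631644]
-0.05 [-0.58322853 -0.61957934  0.05631845]
```

```bash
python3 -m jog '[0,0,-0.06,0,0,0,1, 0,0,-0.12,0,0,0,1, 0,0,-0.18,0,0,0,1, -0.04,-0.04,-0.2,0,0,-0.1,1, -0.08,-0.08,-0.2,0,0,-0.2,1, -0.12,-0.12,-0.2,0,0,-0.3,1, -0.16,-0.17,-0.2,0,0,-0.4,1, -0.2,-0.21,-0.2,0,0,-0.5,1, -0.24,-0.25,-0.2,0,0,-0.6,1, -0.28,-0.29,-0.2,0,0,-0.7,1, -0.32,-0.34,-0.2,0,0,-0.746,1, -0.36,-0.38,-0.2,0,0,-0.746,1, -0.4,-0.42,-0.2,0,0,-0.746,1, -0.44,-0.47,-0.2,0,0,-0.746,1, -0.48,-0.51,-0.2,0,0,-0.746,1, -0.52,-0.55,-0.18,0,0,-0.746,1, -0.56,-0.595,-0.15,0,0,-0.746,1, -0.583,-0.62,-0.1,0,0,-0.746,1, -0.583,-0.62,-0.05,0,0,-0.746,1, -0.583,-0.62,0,0,0,-0.746,1]'
cat > st.py <<'E'
from bench import *;from h import *
from scipy.spatial.transform import Rotation as R
o=get_obs();r=R.from_quat(np.array(o['eef_rot'])[[1,2,3,0]])
c=np.array([.5113,-.2015,0]);d=np.array([-.3752,.9269,0]);e=np.array([.9269,.3752,0])
P=np.array(o['eef_pos'])-c
print('t',o['time_s'],'box x,y,z mm',P@e*1e3,P@d*1e3,P[2]*1e3,'toolx,y angles',r.apply([[1,0,0],[0,1,0],[0,0,1]]).round(3).tolist(),'F',r.inv().apply(o['wrist_force']).round(2),'q',np.round(o['q'],2),o['opening'])
E
python3 st.py
```

```text
time_s: 3.7
eef_pos: [0.5293, -0.2485, 0.2542]
eef_rot: [-0.0, -0.191, 0.982, 0.0]
wrist_force: [0.7, 0.2, -0.4]
opening: -0.001
grasp_force: 0.0
t 3.7 box x,y,z mm -0.9365966239471696 -50.32522321639477 254.23142419093892 toolx,y angles [[-0.927, -0.375, 0.0], [-0.375, 0.927, 0.0], [-0.0, 0.0, -1.0]] F [-0.76 -0.1   0.41] q [-0.64  0.2   1.58  0.    1.35 -2.6 ] -0.0008952462447939902
```

```bash
python3 -m jog '[0,0,0.05,0,0,0,1, 0,0,0.1,0,0,0,1, 0,0,0.124,0,0,0,1, 0,0,0.124,0,0,0,1]'
python3 - <<'E'
from bench import *;from h import *
s=camera('scene');w=camera('wrist')
b=cv2.resize(s['frame'][105:205,245:345],(500,500),interpolation=2)
W=cv2.resize(w['frame'],None,fx=.58,fy=.58)
I=np.zeros((500,800,3),np.uint8);I[:,:500]=b;I[:W.shape[0],500:500+W.shape[1]]=W[:,:300]
cv2.imwrite('pics/c.png',I[...,::-1])
E
python3 st.py
```

```text
time_s: 4.2
eef_pos: [0.5282, -0.2469, 0.13]
eef_rot: [-0.002, -0.191, 0.982, 0.002]
wrist_force: [0.8, 0.7, 0.8]
opening: 0.0
grasp_force: 0.0
t 4.3 box x,y,z mm -0.07785879486149963 -50.434077240104976 133.29506537984227 toolx,y angles [[-0.927, -0.376, -0.001], [-0.376, 0.927, -0.001], [0.001, -0.001, -1.0]] F [ 0.46 -0.26 -0.71] q [-0.64  0.34  1.68  0.    1.12 -2.6 ] -0.0010806731033460516
```

View pics/c.png

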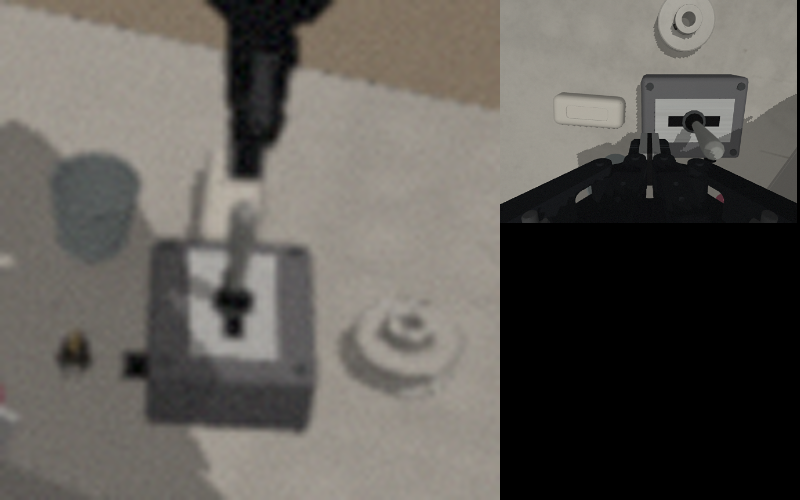

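The shut gripper stands on the -y side of the upright toggle (235,230 in the left panel), clear of everything. I'll feel forward gently.

```bash
python3 -m jog '[0,0.006,0,0,0,0,1, 0,0.012,0,0,0,0,1, 0,0.018,0,0,0,0,1, 0,0.022,0,0,0,0,1, 0,0.022,0,0,0,0,1]' >/dev/null; python3 st.py
python3 -m jog '[0,0.003,0,0,0,0,1, 0,0.006,0,0,0,0,1, 0,0.009,0,0,0,0,1, 0,0.012,0,0,0,0,1, 0,0.012,0,0,0,0,1]' >/dev/null; python3 st.py
```

```text
t 4.925 box x,y,z mm -0.41522467283008035 -27.47602367111199 132.39105693235868 toolx,y angles [[-0.927, -0.376, -0.0], [-0.376, 0.927, -0.0], [0.0, -0.0, -1.0]] F [ 0.98 -0.76  0.47] q [-0.62  0.31  1.72  0.    1.11 -2.58] 0.0005646100426542352
t 5.55 box x,y,z mm -0.4526697393956499 -15.921349476617591 132.47125742424075 toolx,y angles [[-0.927, -0.376, -0.0], [-0.376, 0.927, -0.001], [0.0, -0.0, -1.0]] F [ 0.16 -1.49 -0.55] q [-0.61  0.29  1.74 -0.    1.11 -2.56] 0.0006384825402134484
```

```bash
python3 -m jog '[0,0.003,0,0,0,0,1, 0,0.006,0,0,0,0,1, 0,0.009,0,0,0,0,1, 0,0.009,0,0,0,0,1]' >/dev/null; python3 st.py;python3 -m jog '[0,0.002,0,0,0,0,1, 0,0.004,0,0,0,0,1, 0,0.004,0,0,0,0,1]' >/dev/null; python3 st.py
```

```text
t 6.05 box x,y,z mm -0.48857476320641957 -6.820620399866016 132.30431282484338 toolx,y angles [[-0.927, -0.376, -0.0], [-0.376, 0.927, -0.0], [0.0, -0.0, -1.0]] F [ 1.51 -2.58  0.8 ] q [-0.6   0.28  1.76 -0.    1.1  -2.56] -0.0005521983447552386
t 6.425 box x,y,z mm -0.46195732595012606 -2.9119000840382423 132.30894953048863 toolx,y angles [[-0.927, -0.376, -0.0], [-0.376, 0.927, -0.0], [0.0, -0.0, -1.0]] F [-0.35 -3.82  1.5 ] q [-0.6   0.27  1.77 -0.    1.1  -2.55] -3.7434149748584715e-05
```

```bash
python3 -m jog '[0,0.002,0,0,0,0,1, 0,0.004,0,0,0,0,1, 0,0.005,0,0,0,0,1, 0,0.005,0,0,0,0,1]' >/dev/null; python3 st.py|cut -c1-60,160-;for i in 1 2; do python3 -m jog '[0,0.001,0,0,0,0,1, 0,0.0015,0,0,0,0,1, 0,0.0015,0,0,0,0,1]' >/dev/null; python3 st.py|cut -c1-60,160-; done
```

```text
t 6.925 box x,y,z mm -0.4426504353144354 1.8391567622352405  -1.0]] F [ 0.45 -6.65  0.79] q [-0.59  0.27  1.78 -0.    1.1  -2.55] -0.003862378772971755
t 7.3 box x,y,z mm -0.40610952333872347 3.1984589987312595 1-1.0]] F [ 0.68 -5.74  0.51] q [-0.59  0.26  1.78 -0.    1.1  -2.54] -0.00018498243681820616
t 7.675 box x,y,z mm -0.4049216490391461 4.589807958296962 1-1.0]] F [-0.03 -6.16  1.32] q [-0.59  0.26  1.78 -0.    1.1  -2.54] -0.004351607272906866
```

```bash
for i in 1 2; do python3 -m jog '[0,0.0007,0,0,0,0,1, 0,0.001,0,0,0,0,1, 0,0.001,0,0,0,0,1]' >/dev/null; python3 st.py|cut -c1-60,160-; done
cat > look.py <<'E'
from bench import *;from h import *;import sys
t=camera('top');s=camera('scene')
a=cv2.resize(t['frame'][130:250,180:280],(480,576),interpolation=2)
b=cv2.resize(s['frame'][150:280,165:295],(320,320),interpolation=2)
c=cv2.resize(s['frame'][105:205,245:345],(256,256),interpolation=2)
I=np.zeros((576,800,3),np.uint8);I[:,:480]=a;I[:320,480:]=b;I[320:,480:736]=c
cv2.imwrite(sys.argv[1],I[...,::-1])
for n,p in(('top',t),('scene',s)):print(n,[(np.round(d['xyz'],3).tolist(),round(d['confidence'],2)) for d in spot_in(p,'spool_left_1')])
E
python3 look.py pics/d.png
```

```text
t 8.05 box x,y,z mm -0.37454405635631227 4.944978365285502 1, -1.0]] F [ 0.18 -7.57  1.39] q [-0.59  0.26  1.78 -0.    1.1  -2.54] 0.00017703074173156812
t 8.425 box x,y,z mm -0.3461062782700124 5.313764546321256 1, -1.0]] F [-0.07 -9.85  2.69] q [-0.59  0.26  1.78 -0.    1.09 -2.54] -0.00042194836590600337
top [([0.663, 0.093, 0.126], 0.61), ([0.502, 0.104, 0.031], 0.58), ([0.636, 0.097, 0.122], 0.46)]
scene [([0.636, 0.101, 0.123], 0.75), ([0.665, 0.086, 0.129], 0.62), ([0.625, -0.261, 0.031], 0.52), ([0.506, 0.106, 0.028], 0.5), ([0.504, -0.17, 0.044], 0.46)]
```

View pics/d.png

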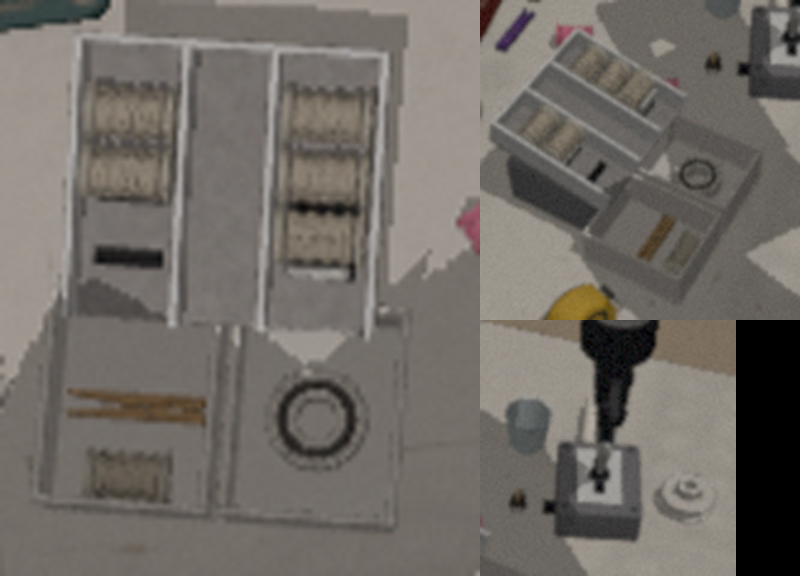

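One spool is in the kit (130,475), two are left in the left lane, and the right lane is unchanged. The toggle is at its end stop. I'll ease it back to the middle.

```bash
python3 -m jog '[0,-0.004,0,0,0,0,1, 0,-0.008,0,0,0,0,1, 0,-0.012,0,0,0,0,1, 0,-0.016,0,0,0,0,1, 0,-0.02,0,0,0,0,1, 0,-0.024,0,0,0,0,1, 0,-0.028,0,0,0,0,1, 0,-0.032,0,0,0,0,1, 0,-0.036,0,0,0,0,1, 0,-0.036,0,0,0,0,1, 0,-0.036,0,0,0,0,1, 0,-0.036,0,0,0,0,1, 0,-0.036,0,0,0,0,1, 0,-0.036,0,0,0,0,1]'>/dev/null; python3 st.py; python3 look.py pics/e.png
```

```text
t 10.375 box x,y,z mm -0.4582126095408062 -28.792057555474358 132.3202926602173 toolx,y angles [[-0.927, -0.376, -0.0], [-0.376, 0.927, 0.0], [0.0, 0.0, -1.0]] F [-0.58 -0.3   0.44] q [-0.62  0.31  1.72  0.    1.11 -2.58] 0.00042459647856877224
top [([0.636, 0.093, 0.116], 0.67), ([0.504, 0.104, 0.028], 0.63), ([0.609, 0.098, 0.118], 0.53)]
scene [([0.504, 0.108, 0.025], 0.69), ([0.638, 0.091, 0.122], 0.64), ([0.614, 0.1, 0.116], 0.6), ([0.55, 0.226, 0.048], 0.48)]
```

View pics/e.png

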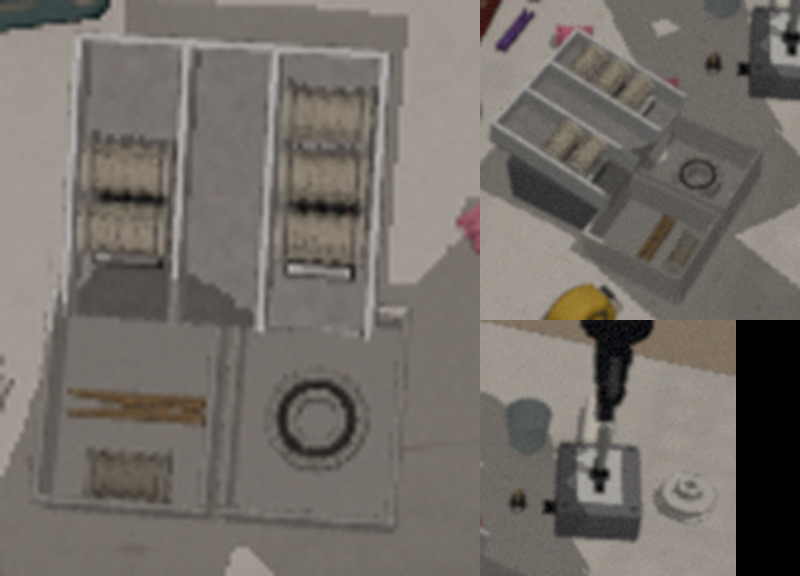

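The toggle has sprung back and the left queue has rolled on to the front stop (128,235). Now the second push, to the same end point.

```bash
python3 -m jog '[0,0.004,0,0,0,0,1, 0,0.008,0,0,0,0,1, 0,0.012,0,0,0,0,1, 0,0.016,0,0,0,0,1, 0,0.02,0,0,0,0,1, 0,0.024,0,0,0,0,1, 0,0.028,0,0,0,0,1, 0,0.031,0,0,0,0,1, 0,0.033,0,0,0,0,1, 0,0.0345,0,0,0,0,1, 0,0.0355,0,0,0,0,1, 0,0.0355,0,0,0,0,1, 0,0.0355,0,0,0,0,1, 0,0.0355,0,0,0,0,1, 0,0.0355,0,0,0,0,1, 0,0.0355,0,0,0,0,1, 0,0.0355,0,0,0,0,1]'>/dev/null; python3 st.py; python3 look.py pics/f.png
```

```text
t 12.7 box x,y,z mm -0.2952827128517381 5.07172890619159 132.87205092824684 toolx,y angles [[-0.927, -0.376, -0.001], [-0.376, 0.927, -0.003], [0.002, -0.003, -1.0]] F [ 0.15 -7.5   2.42] q [-0.59  0.26  1.78 -0.    1.1  -2.54] -0.00038155478307194365
top [([0.572, 0.098, 0.029], 0.71), ([0.502, 0.102, 0.027], 0.64), ([0.641, 0.094, 0.119], 0.61), ([0.553, 0.2, 0.052], 0.26)]
scene [([0.503, 0.107, 0.029], 0.68), ([0.573, 0.106, 0.027], 0.63), ([0.64, 0.087, 0.123], 0.43)]
```

View pics/f.png

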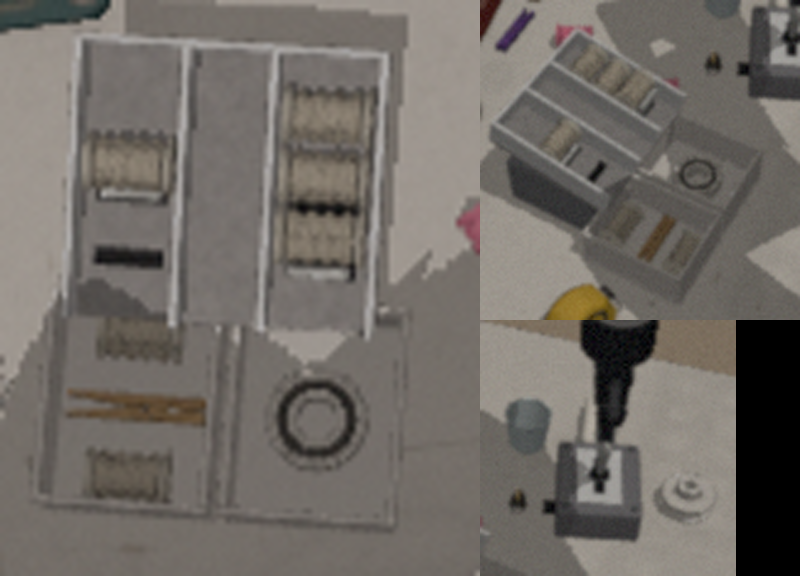

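Two spools are now in the kit, at (140,340) and (130,475). I'll release gently and lift clear.

```bash
python3 -m jog '[0,-0.004,0,0,0,0,1, 0,-0.008,0,0,0,0,1, 0,-0.012,0,0,0,0,1, 0,-0.016,0,0,0,0,1, 0,-0.02,0,0,0,0,1, 0,-0.024,0,0,0,0,1, 0,-0.028,0,0,0,0,1, 0,-0.032,0,0,0,0,1, 0,-0.038,0,0,0,0,1, 0,-0.044,0,0,0,0,1, 0,-0.05,0,0,0,0,1, 0,-0.05,-0.03,0,0,0,1, 0,-0.05,-0.07,0,0,0,1, 0,-0.05,-0.1,0,0,0,1, 0,-0.05,-0.1,0,0,0,1, 0,-0.05,-0.1,0,0,0,1, 0,-0.05,-0.1,0,0,0,1]'>/dev/null; python3 st.py; python3 look.py pics/g.png
```

```text
t 15.025 box x,y,z mm -0.9867605453107599 -42.64148930033502 230.52027290862486 toolx,y angles [[-0.927, -0.376, 0.002], [-0.376, 0.927, 0.003], [-0.002, 0.002, -1.0]] F [-0.32  0.08  0.58] q [-0.63  0.22  1.62 -0.    1.31 -2.59] -0.0027325285236318706
top [([0.504, 0.102, 0.027], 0.69), ([0.615, 0.093, 0.113], 0.47), ([0.571, 0.103, 0.03], 0.42)]
scene [([0.574, 0.105, 0.028], 0.67), ([0.502, 0.107, 0.03], 0.58), ([0.615, 0.089, 0.113], 0.58), ([0.591, 0.062, 0.051], 0.33)]
```

View pics/g.png

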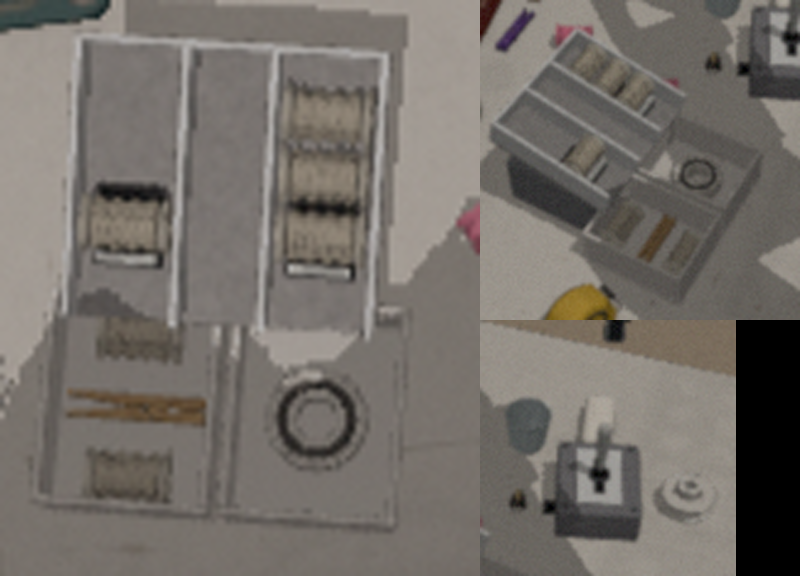

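The toggle is upright, the gripper is clear, and the kit holds two spools. The other tray still has only the bearing, so I'm handing in.

```bash
python3 -c "
from bench import hand_in;print(hand_in())"
```

```text
the job is handed in; nothing more can be done
None
```

I added two spools to the mending kit (the left tray, with the peg) and none to the other tray; the toggle is back upright, the arm is clear, and the job was handed in at about 15 s of the 51 s limit.

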